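# Jack an electrode up to a sprung contact and lock it

## Task

Put the electrode with the long rectangular plate on the platform of the screw jack, its grey block at the robot's end and its bare plate squarely centred under the contact probe, and let go of it. Then turn the jack's wing knob to raise the platform until the plate just touches the probe, so that the meter's needle has come clearly off its zero mark but has not reached the thick middle mark; then swing the lock lever all the way round to its stop. Never drive the needle to the far end of its scale, and leave the round electrode, the weight and the switch box where they are.

Things in the scene. Friction and masses are not known exactly. Their poses are not given: they have to be found in the camera images.
- rig: Fixed jack-and-stand unit on a grey base board 340 x 300 mm. Origin: on the table, under the centre of the jack's platform. x axis points from the jack towards its stand rod (away from the robot), y to the left, z up. In this frame: platform centre (0, 0); stand rod at x = 195 mm, y = 0, 240 mm tall; knob axis at (-30, -130) mm; lock lever pivot at (-30, 115) mm; probe axis at (35, 0) mm. The unit stands at different places and up to 0.2 rad of yaw.
- platform: Flat aluminium platform of the jack, 190 mm (x) by 100 mm (y), 8 mm thick; its top is 75 mm above the table at the start and rises 9 mm per radian of the knob (with the knob's joint). The body's origin is on the table below the platform's centre at the start and rises with it (top = origin + 75 mm). At the start it is fully down.
- knob (a joint): Wing knob on an upright spindle at the jack's right side (rig y = -130 mm). Radians, 0 at the start (platform fully down), grows as it is turned clockwise seen from above, which raises the platform by 9 mm per radian; up to 6.5. It stays where it is left (friction 0.25 N m).
- knob_grip (a point): Centre of the wing of the knob, on its axis, 125 mm above the table. The wing is an upright bar 70 mm long, 16 mm thick, 34 mm tall (108 to 142 mm above the table), over a disc 52 mm across. Site axes turn with the knob: x along the bar's length, y across its thickness. At joint 0 the bar lies along the rig's x; at joint value q it is turned by -q about the vertical.
- lock (a joint): Lock lever turning about an upright pivot at the jack's left side. Radians: 0 to 0.25 at the start (lever points towards the robot, rig -x), grows clockwise seen from above as the lever swings outward to the left (rig +y); stop at 1.3 = fully locked. About 1 N at the pin moves it, stays where it is left.
- lock_pin (a point): Centre of the upright round pin on the lever's end, 80 mm from the pivot: black, 20 mm diameter, 38 mm tall, from 100 to 138 mm above the table; this point is 120 mm above the table. The steel lever bar below it is 8 mm thick, 97 to 105 mm above the table.
- lock_pivot (a point): Point on the lock lever's upright axis, at the height of lock_pin.
- probe: Sprung contact probe hanging from the stand's cross rod over the platform: brass tip 18 mm across under a 12 mm steel stem in a 22 mm sleeve that begins 35 mm above the tip. Origin at the tip. Pushed up it gives way softly (0.8 N at first, 250 N/m, up to 8.5 mm), and turns the needle.
- probe_tip (a point): Underside of the probe's brass tip. At the start it is 99 to 107 mm above the table, that is 16 to 24 mm above the top of the long electrode's plate once that rests on the lowered platform. The cross rod runs from 85 mm above the tip towards the stand (rig +x).
- needle (a joint): Needle of the demonstration meter beyond the jack on the robot's right (a low fixed desk console, 200 mm wide, 125 mm tall, with a white dial tilted back 55 degrees and facing away from the robot). Radians from the zero mark: 0 = probe not pushed, 0.25 rad per mm that the probe is pushed up; the thick middle mark is at 0.9, the last mark at 1.8. Seen from the dial's front it swings clockwise.
- electrode: The loose electrode to be used, 0.5 kg or so: an aluminium plate 170 x 60 x 8 mm with an upright grey plastic block (50 mm along x, 36 mm along y, 50 mm tall) on one end. Origin: underside of the plate, at the plate's centre; x along the plate from the block end to the bare end. The block's centre is at x = -60 mm; overall height 58 mm. The balance point is about 20 mm from the block's centre towards the bare end. It lies on the table left or right of the jack.
- electrode_grip (a point): Centre of the electrode's grey block, 33 mm above the electrode's underside; axes as the electrode's. Gripped across y (36 mm).
- plate_mid (a point): Middle of the bare part of the plate, on its upper face (25 mm from the plate's centre, 85 mm from the block's centre, along electrode x; 8 mm above its underside). To be under probe_tip.
- round_electrode: Similar loose electrode with a round plate (100 mm diameter, 8 mm thick, the same block in the middle): not used, leave it. Origin at its underside's centre.
- weight: Loose steel weight, 60 mm diameter, 84 mm tall with a small head: leave it. Origin at its underside.
- switch_box: Loose white box 60 x 85 x 52 mm with two black posts on top: leave it. Origin at its underside.
Mind the look-alikes: they are no part of the job. Of the things like the part that bears needle, leave any that is green; of the rest the smaller one is meant. What is shaped like the electrode but green is not meant.

How it is judged:
By the outcome, as a careful person would: the job done as asked, in the order asked, and still so for the second after the job is handed in, with the robot touching nothing.
It also fails if it takes over 72 s, if anything falls off the work surface, if the arm or the gripper's body presses on something with over 40 N, if the wrist force passes 120 N, or if a joint passes its speed limit or range.

## Robot

A 6-joint arm with a two-finger parallel gripper is mounted at the origin on the work surface. World frame = base frame: x ahead of the robot, y to its left, z up, the work surface at z = 0. Lengths are in mm, angles in rad, forces in N, time in s.
With the tool pointing down it reaches from about 375 to 975 mm from the base axis. Payload 3.8 kg.
Tool frame: the origin (TCP) lies midway between the tips of the shut fingers; the grasp point (between the pads) lies 19 mm behind it; z points along the fingers, y is the line along which they close (so a half turn about z gives the same grasp; the last joint's range is limited). The gripper opens to 85 mm and grips with 20 to 120 N. Pads are 22 mm wide; open, the fingers measure 114 mm over their backs; the gripper's body (76 mm by 85 mm) begins 54 mm behind the grasp point. The pads swing forward as they close: fully open they stand 13 mm farther back than shut.
Start: joints at [1.116, 0.264, 1.604, -0, 1.274, -0.037], TCP at [273.879, 616.934, 192.78] pointing down, gripper open.
Joint ranges: [-2.63, 2.63], [-0.94, 2.18], [0.31, 2.57], [-1.31, 4.45], [0, 2.66], [-2.55, 2.55]. Speed limits (rad/s): [2.57, 2.57, 3.14, 3.14, 3.14, 3.14].

## Interface

Orientations are given as a unit quaternion [w, x, y, z].
In Python, from bench import telemetry, imaging, ticket, spotter gives the robot as it stands.
- The arm moves only by the shell command python3 -m jog 'ROWS'. ROWS is JSON, a list of rows, each a list of 7 numbers: the opening, from -1 (shut) to 1 (fully open), then the shift along the world's x, y, z each as a share of 0.15 m, from -1 to 1, then the turn, a rotation vector about the world's x, y, z each as a share of 360 degrees, from -1 to 1. A call has 1 to 12 rows; each row shifts and turns the commanded pose from where the row before left it; what a row does not reach is not made up. A row lasts 1/8 s, in which the tool goes at most 62.5 mm and 10.7 degrees, less where a joint would pass 70% of its speed; a pose out of reach is approached as far as the arm can. A call with a number of a shift or a turn outside -1 to 1 is refused whole. A call with a gripper value outside its range is refused whole. The fingers move at their own pace and stop on an object; the grip force is fixed at half the most. Time passes only in rows, so rows that do not move let the fingers close. It gives the time, the measured TCP pose, the force, the opening and the grip force at its end, in the units of the state.
- telemetry.read_state(): the state, without advancing time (a new reading comes with each control period).
- imaging.camera(name): name is "side" or "top"; returns (picture, depth): 400x640x3 uint8, red, green, blue; 400x640 float32, mm along the optical axis (not along the pixel's ray), 0 where there is no reading.
- imaging.camera_model(name): a dict with "K" (3x3 intrinsics, pixels), "rvec" (rotation vector, rad) and "tvec" (3), from world to camera coordinates, as OpenCV has them. Camera axes: x right, y down, z forward; pixel columns grow to the right and rows downward; lengths in mm; the calibration is good to about 2 mm. A picture is of the moment at which its call begins. camera_model takes no time and is no camera call.
- ticket.close_job(): hands the job in; it is judged then, once.
Trained networks look in the newest picture that a camera, given by its name, has taken for a name from the list of things; names that differ only in an ending like _2 or _b are one class to them, and where a whole thing is asked for, a point or a joint stands for the part that bears it (a point fixed in the world has none). Each returns a list of dicts, best first, with "score" (0 to 1); they miss things now and then, are a little off and sometimes report something else, mostly with a low value. They report only what shows in the picture. A call takes as long as a camera call. They do not tell look-alikes from the thing itself.
- spotter.boxes_of(thing, camera): "pixel" ([column, row] in pixels, amid what is visible of it).
- spotter.spot_point(thing, camera): "pixel" ([column, row] in pixels: a listed point, or the origin of a listed thing).
The state is a dict: "time_s": time; "joint_pos": joint angles; "joint_vel": joint speeds; "effort": joint torques, N m; "tcp_pos": TCP position; "orientation": TCP orientation; "force": force on the tool from outside, world axes, zero at the start; "ft_torque": the same for the moment, N m; "grip_width": opening from 0.0 (shut) to 1.0 (fully open); "grasp_force": force on a finger pad.
Only numpy, scipy, OpenCV 4.12 (cv2) and the standard library are available. Lean on these libraries where they do the work, as an engineer would, in place of code of your own. Each camera call takes 0.05 s, during which the arm holds its last target. There are 200 camera calls.

## Working session

There is one attempt and no reset: what is moved stays moved. The work goes in short steps, Python scripts to look and compute and a shell command to move; the robot and the scene stay as the last step left them, time stands still between calls to the robot, and variables do not carry over. Pictures are saved under pics/ and viewed, at most 10 in all, crops included, and the job is handed in when it is done.

```bash
ls; mkdir -p pics; cat > h.py <<'E'
import numpy as np, cv2
from bench import telemetry, imaging, ticket, spotter
def cam(n):
    m=imaging.camera_model(n); R=cv2.Rodrigues(np.array(m["rvec"],float))[0]
    return np.array(m["K"],float),R,np.array(m["tvec"],float).ravel()
def ray(n,px):
    K,R,t=cam(n); d=R.T@np.linalg.solve(K,[px[0],px[1],1]); return -R.T@t,d
def atz(n,px,z):
    c,d=ray(n,px); return c+d*(z-c[2])/d[2]
def dep(n,px,D):
    c,d=ray(n,px); return c+d*D[int(round(px[1])),int(round(px[0]))]
def proj(n,p):
    K,R,t=cam(n); q=K@(R@np.array(p,float)+t); return q[:2]/q[2]
def tri(a,pa,b,pb):
    A=[];r=[]
    for n,p in((a,pa),(b,pb)):
        c,d=ray(n,p); d/=np.linalg.norm(d); M=np.eye(3)-np.outer(d,d); A.append(M); r.append(M@c)
    return np.linalg.lstsq(np.vstack(A),np.hstack(r),rcond=None)[0]
def save(n,im,s=1,box=None):
    if box: im=im[box[1]:box[3],box[0]:box[2]]
    im=cv2.resize(im,None,fx=s,fy=s,interpolation=cv2.INTER_CUBIC); cv2.imwrite('pics/'+n,im[:,:,::-1])
E
python3 - <<'E'
from h import *
np.set_printoptions(precision=1,suppress=True)
a,da=imaging.camera("top"); b,db=imaging.camera("side")
np.savez('s0.npz',a=a,da=da,b=b,db=db)
save('top0.png',a,1.25); save('side0.png',b,1.25)
for n,D in(("top",da),("side",db)):
    print(n,cam(n)[0][0,0],-cam(n)[1].T@cam(n)[2])
    for t in "electrode_grip plate_mid probe_tip knob_grip lock_pin lock_pivot rig platform needle".split():
        for o in spotter.spot_point(t,n)[:3]:
            p=o["pixel"]; 
            print(t,np.array(p),round(o["score"],2),dep(n,p,D) if 0<=p[0]<639 and 0<=p[1]<399 else '')
E
```

```text
pics
top 434.1334952877879 [ 349.7 -141.9 1434.7]
electrode_grip [414.  215.8] 0.77 [ 416.1 -373.4   57.5]
electrode_grip [448.3 263.9] 0.66 [ 263.6 -473.    59.2]
plate_mid [429.4 277.8] 0.96 [ 217.8 -421.8   12.8]
plate_mid [395.4 193.9] 0.93 [ 492.4 -324.2    4.9]
plate_mid [303.2 148.6] 0.6 [638.2 -28.3  74.7]
knob_grip [344.1 145.2] 0.81 [ 630.6 -157.9  142.7]
lock_pin [262.3 182.2] 0.79 [524.7  91.4 142.8]
lock_pin [345.5 143.6] 0.24 [ 636.2 -162.3  138.8]
lock_pivot [266.5 157. ] 0.6 [608.4  84.1 106.2]
rig [306.5 150.8] 0.87 [631.2 -38.5  72.9]
platform [307.6 149.1] 0.92 [635.2 -42.6  79.4]Traceback (most recent call last):
  File "<stdin>", line 9, in <module>
ValueError: it knows: electrode, electrode_grip, knob_grip, lock_pin, lock_pivot, plate_mid, platform, probe, probe_tip, rig, round_electrode, switch_box, weight
```

View pics/top0.png

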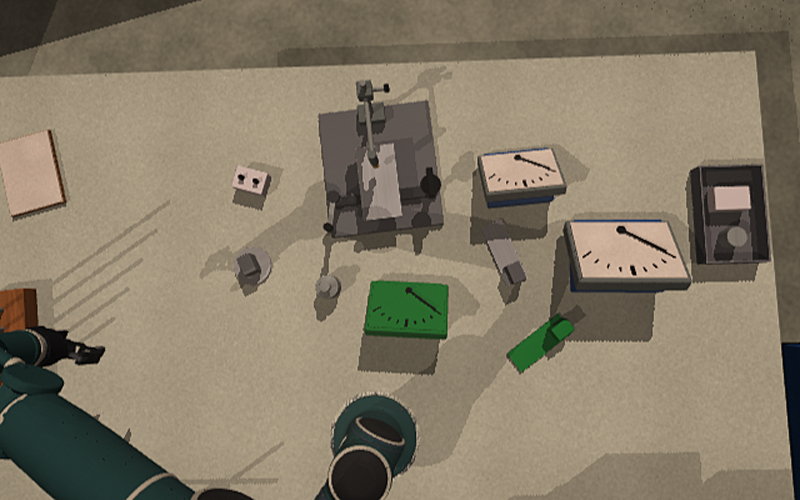

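View pics/side0.png

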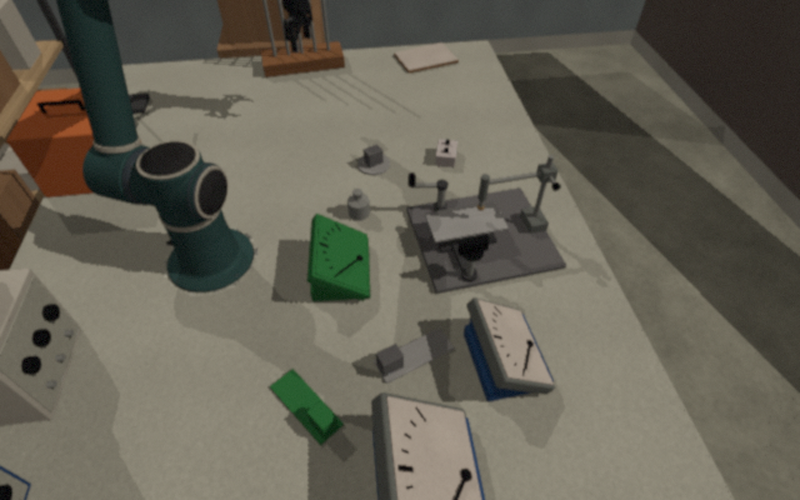

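```bash
python3 - <<'E'
from h import *
np.set_printoptions(precision=1,suppress=True)
D=np.load('s0.npz')['db']; n="side"
print(n,cam(n)[0][0,0],-cam(n)[1].T@cam(n)[2])
for t in "electrode_grip plate_mid probe_tip knob_grip lock_pin lock_pivot rig platform".split():
        for o in spotter.spot_point(t,n)[:3]:
            p=o["pixel"]; 
            print(t,np.array(p),round(o["score"],2),dep(n,p,D) if 0<=p[0]<639 and 0<=p[1]<399 else '')
print(telemetry.read_state())
E
```

```text
side 407.47636188882916 [ 363.5 -907.4  992.3]
electrode_grip [311.7 285.3] 0.79 [ 416.3 -378.1   58.9]
electrode_grip [257.8 335.7] 0.77 [ 273.1 -491.3   55.7]
electrode_grip [358.2 125.6] 0.29 [674.6 274.4  38.1]
plate_mid [336.6 276.1] 0.96 [ 491.  -330.7    8.1]
plate_mid [240.7 317.7] 0.59 [ 227.1 -416.3    8.5]
probe_tip [369.3 191.1] 0.75 [645.8 -46.3  26.1]
probe_tip [383.1 167.1] 0.59 [685.4 -30.1 112.6]
probe_tip [313.7 286.4] 0.57 [ 421.1 -380.5   56.2]
knob_grip [378.  195.4] 0.53 [ 632.9 -168.4  141.1]
lock_pin [325.7 141. ] 0.77 [523.7  94.2 132.7]
lock_pin [301.7 131.5] 0.59 [465.3 308.2   6.8]
lock_pin [335.  274.1] 0.39 [ 487.3 -325.5   11. ]
lock_pivot [354.8 145.7] 0.57 [619.4  85.8 108.3]
lock_pivot [383.5 167.7] 0.38 [686.8 -30.7 110.3]
rig [370.6 193.2] 0.68 [ 613.4 -159.3  143.5]
platform [371.2 191.8] 0.82 [650.8 -51.5  27.6]
platform [286.2 170. ] 0.47 [388.5  81.8  32.7]
platform [338.2 275.4] 0.16 [ 495.6 -329.9    9.4]
{'time_s': 0.9, 'joint_pos': array([ 1.1,  0.3,  1.6,  0. ,  1.3, -0. ]), 'joint_vel': array([-0.,  0., -0., -0.,  0.,  0.]), 'effort': array([ -0. , -51.5, -36.8,   0. ,   0. ,   0. ]), 'tcp_pos': array([273.9, 616.9, 192.8]), 'orientation': array([-0. ,  0.2,  1. ,  0. ]), 'force': array([-0. ,  0.1,  0.2]), 'ft_torque': array([ 0., -0.,  0.]), 'grasp_force': 0.0, 'grip_width': 0.99767731448956}
```

The top view (800 px wide) shows the jack at (385,185), the knob at (430,182), the lock pin at (328,227) and the probe at (373,157). 

- **Electrode candidates:** grey at (508,262) and green at (540,343). The grey one is meant, because green is excluded. 
- **Meter candidates:** green at (406,308), small white at (520,172) and large white at (628,250). The small white one is meant.

I'll measure next and take the confirming crop.

```bash
cat >> h.py <<'E'
def cloud(n,D):
    c,_=ray(n,(0,0)); K,R,t=cam(n)
    v,u=np.mgrid[0:D.shape[0],0:D.shape[1]]
    P=np.stack([(u-K[0,2])/K[0,0],(v-K[1,2])/K[1,1],np.ones(u.shape)],-1)*D[...,None]
    return (P-t)@R
def sel(C,x,y,z):
    m=np.isfinite(C).all(-1)
    for i,(l,h) in enumerate((x,y,z)): m&=(C[...,i]>l)&(C[...,i]<h)
    return m
E
python3 - <<'E'
from h import *
np.set_printoptions(precision=1,suppress=True)
s=np.load('s0.npz')
C={"top":cloud("top",s['da']),"side":cloud("side",s['db'])}
def rect(nm,*b):
    for n in C:
        P=C[n][sel(C[n],*b)]
        if len(P)<5: print(nm,n,len(P));continue
        (c,wh,a)=cv2.minAreaRect(P[:,:2].astype(np.float32))
        print(nm,n,len(P),'rect',np.array(c),np.array(wh),round(a,1),'zmed',np.median(P[:,2]).round(1),'mean',P.mean(0))
rect('elblock',(370,470),(-420,-330),(50,66))
rect('elall',(370,560),(-430,-280),(4.5,66))
rect('elplate',(370,560),(-430,-280),(4,14))
rect('platform',(480,760),(-110,35),(68,82))
rect('knob',(570,690),(-220,-120),(132,150))
rect('pin',(480,570),(60,130),(125,150))
rect('probetip',(660,720),(-60,0),(98,125))
rect('platebig',(480,760),(-110,35),(68,82))
w=np.hstack([cv2.resize(s['a'][180:260,360:470],(440,320)),cv2.resize(s['b'][250:310,280:360],(360,320))[:, :360]])
save('crop1.png',w)
E
```

```text
elblock top 180 rect [ 409.3 -368.4] [49.2 36.6] 23.2 zmed 57.1 mean [ 409.2 -368.4   56.9]
elblock side 257 rect [ 415.5 -372.3] [49.9 37.6] 20.1 zmed 57.4 mean [ 415.4 -373.8   57.2]
elall top 866 rect [ 466.9 -355.7] [183.8 147.9] 0.4 zmed 8.7 mean [ 461.  -346.9   19. ]
elall side 1312 rect [ 466.7 -350.9] [186.7 129.5] 2.4 zmed 9.0 mean [ 465.3 -357.2   20.3]
elplate top 697 rect [ 466.1 -355.2] [149.  184.4] 89.5 zmed 7.2 mean [ 476.7 -340.9    7.6]
elplate side 935 rect [ 468.9 -355.7] [187.9 138.9] 4.0 zmed 7.9 mean [ 487.2 -347.9    7.9]
platform top 1698 rect [649.1 -25.3] [191.5 100.3] 5.5 zmed 74.1 mean [643.5 -26.4  74.2]
platform side 1386 rect [654.6 -29.3] [190.7 105.3] 5.3 zmed 75.0 mean [652.4 -32.8  74.9]
knob top 120 rect [ 631.8 -157.6] [70.1 15.8] 4.9 zmed 140.4 mean [ 630.9 -157.8  140.3]
knob side 148 rect [ 636.5 -162. ] [68.1 17.6] 4.2 zmed 141.1 mean [ 635.1 -163.5  139.9]
pin top 34 rect [527.7  94.2] [15.6 17.1] 3.1 zmed 137.9 mean [527.5  94.1 137.8]
pin side 38 rect [534.3  91.9] [19.3 18.4] 41.8 zmed 136.6 mean [534.   89.8 134.3]
probetip top 9 rect [677.8 -23.3] [ 5.3 12.8] 13.5 zmed 115.9 mean [678.2 -23.3 116. ]
probetip side 23 rect [688.4 -28.1] [13.5 12.6] 75.5 zmed 116.6 mean [688.  -29.2 116.8]
platebig top 1698 rect [649.1 -25.3] [191.5 100.3] 5.5 zmed 74.1 mean [643.5 -26.4  74.2]
platebig side 1386 rect [654.6 -29.3] [190.7 105.3] 5.3 zmed 75.0 mean [652.4 -32.8  74.9]
```

View pics/crop1.png

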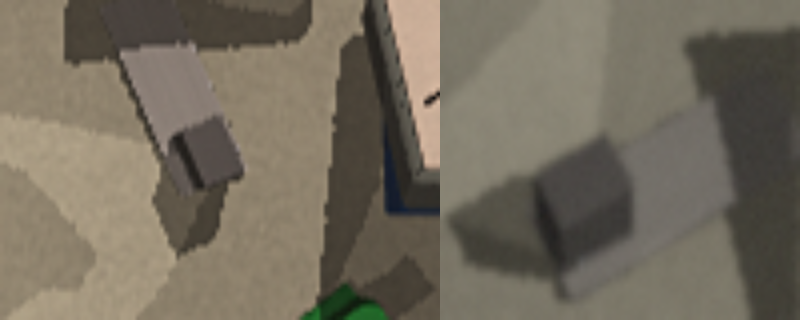

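The crop shows the grey rectangular electrode, with its block at its lower end in the top view. It's the one meant. Next I'll get its yaw precisely.

```bash
python3 - <<'E'
from h import *
np.set_printoptions(precision=3,suppress=True)
s=np.load('s0.npz')
for n,k,o in(("top",'da',(0,0)),("side",'db',(5.5,-4))):
    C=cloud(n,s[k]); m=sel(C,(370,550),(-420,-285),(4.5,13)); 
    m=cv2.morphologyEx(m.astype(np.uint8),cv2.MORPH_OPEN,np.ones((5,5)))
    c,l,st,ce=cv2.connectedComponentsWithStats(m)
    i=1+np.argmax(st[1:,4]); P=C[l==i]
    print(n,st[1:,4],len(P),cv2.minAreaRect(P[:,:2].astype(np.float32)),P.mean(0))
    B=C[sel(C,(370,470),(-420,-330),(52,66))]; b=B.mean(0); d=P.mean(0)-b; print('block',b,'yaw',np.degrees(np.arctan2(d[1],d[0])))
print(telemetry.read_state()['orientation'])
E
```

```text
top [39] 39 ((474.6243591308594, -349.6943664550781), (17.255538940429688, 20.334611892700195), 88.054931640625) [ 474.394 -349.886    8.052]
block [ 409.026 -368.44    57.134] yaw 15.845634538536137
side [603  60] 603 ((496.8377380371094, -340.18536376953125), (119.73856353759766, 60.856910705566406), 21.784055709838867) [ 495.426 -340.594    7.997]
block [ 415.43  -373.465   57.327] yaw 22.338413294536245
[-0.     0.207  0.978  0.   ]
```

```bash
python3 -m jog '[[1,0.14,-0.387,0,0,0,-0.0287],[1,0.14,-0.387,0,0,0,-0.0287],[1,0.14,-0.387,0,0,0,-0.0287],[1,0.14,-0.387,0,0,0,-0.0287],[1,0.14,-0.387,0,0,0,-0.0287],[1,0.14,-0.387,0,0,0,-0.0287],[1,0.14,-0.387,0,0,0,-0.0287],[1,0.14,-0.387,0,0,0,-0.0287],[1,0,-0.387,0,0,0,-0.0287],[1,0,-0.387,0,0,0,-0.0287],[1,0,-0.387,0,0,0,-0.0287],[1,0,-0.387,0,0,0,-0.0287]]'
python3 -m jog '[[1,-0.04,-0.387,0,0,0,-0.0287],[1,-0.04,-0.387,0,0,0,0],[1,-0.04,-0.387,0,0,0,0],[1,-0.04,-0.387,0,0,0,0],[1,-0.04,-0.387,-0.2,0,0,0],[1,0,0,-0.25,0,0,0],[1,0,0,0,0,0,0]]'
```

```text
time_s: 2.4
tcp_pos: [441.8, -81.5, 193.3]
orientation: [0.0, 0.962, 0.273, 0.001]
force: [1.4, -0.5, 0.6]
grip_width: 0.998
grasp_force: 0.0
time_s: 3.28
tcp_pos: [409.4, -365.5, 123.1]
orientation: [-0.003, 0.982, 0.188, -0.002]
force: [-0.3, 0.7, 0.2]
grip_width: 0.999
grasp_force: 0.0
```

```bash
python3 -m jog '[[1,0.02,-0.03,-0.3,0,0,0],[1,0,0,-0.3,0,0,0],[1,0,0,-0.127,0,0,0],[1,0,0,0,0,0,0],[-1,0,0,0,0,0,0],[-1,0,0,0,0,0,0],[-1,0,0,0,0,0,0],[-1,0,0,0,0,0,0],[-1,0,0,0,0,0,0]]'
```

```text
time_s: 4.4
tcp_pos: [416.1, -372.3, 19.5]
orientation: [0.001, 0.982, 0.189, 0.001]
force: [-0.5, 0.9, 6.4]
grip_width: -0.0
grasp_force: 3.1
```

```bash
python3 - <<'E'
from h import *
a,da=imaging.camera("top"); b,db=imaging.camera("side")
np.savez('s1.npz',a=a,da=da,b=b,db=db)
save('g1.png',np.hstack([cv2.resize(a[160:260,360:460],(400,400)),cv2.resize(b[220:320,270:370],(400,400))]))
print(telemetry.read_state())
for n in("top","side"): print(proj(n,[416,-372,20]))
E
```

```text
{'time_s': 4.5, 'joint_pos': array([-7.74771027e-01,  2.14586900e-01,  2.01182472e+00,  4.49650260e-04,
        9.12859821e-01,  4.16391971e-01]), 'joint_vel': array([ 0.00091182,  0.00059289, -0.00133344,  0.00131894, -0.00080298,
       -0.00019052]), 'effort': array([-4.55390671e-01, -3.90759802e+01, -2.86163110e+01, -2.02652207e-01,
       -6.04317505e-01, -1.78904656e-04]), 'tcp_pos': array([ 416.16672622, -372.37621961,   19.56614065]), 'orientation': array([8.52356948e-04, 9.82064057e-01, 1.88543918e-01, 8.07590078e-04]), 'force': array([0.13809114, 1.08671457, 6.99981788]), 'ft_torque': array([0.3208012 , 0.12668662, 0.02259869]), 'grasp_force': 3.354460707232647, 'grip_width': -0.003567628661494897}
[411.65008885 216.46167815]
[311.53642003 290.69969869]
```

View pics/g1.png

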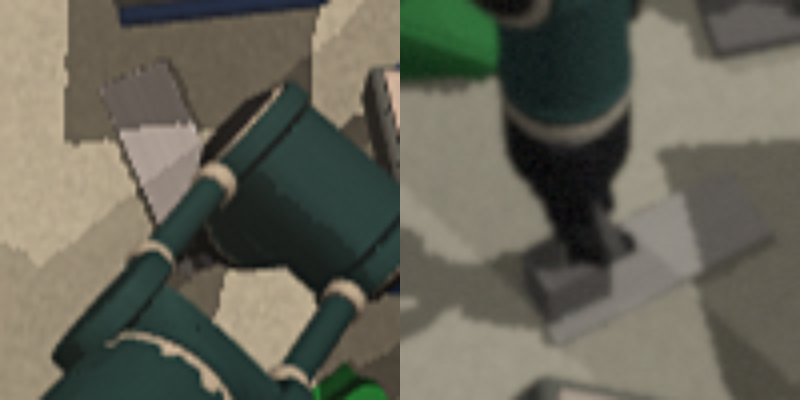

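```bash
python3 - <<'E'
from h import *
np.set_printoptions(precision=1,suppress=True)
s=np.load('s1.npz'); C=cloud("side",s['db'])
m=sel(C,(360,560),(-430,-285),(4.5,13)); m=cv2.morphologyEx(m.astype(np.uint8),cv2.MORPH_OPEN,np.ones((3,3)))
c,l,st,ce=cv2.connectedComponentsWithStats(m); i=1+np.argmax(st[1:,4]); P=C[l==i]
print(len(P),cv2.minAreaRect(P[:,:2].astype(np.float32)),P[:,2].mean())
# print z,x,y map around block, rows of side image
for v in range(274,306,2):
    print(v,' '.join('%d,%d,%d'%tuple(C[v,u]) for u in range(300,332,3)))
s0=np.load('s0.npz');
for k,n in(('da','top'),('db','side')):
    P0=cloud(n,s0[k]); print(n,'table z',np.median(P0[sel(P0,(420,520),(-270,-230),(-30,30))][:,2]))
E
```

```text
763 ((471.6999206542969, -350.3915710449219), (170.28680419921875, 62.932247161865234), 21.905296325683594) 8.05640431269508
274 391,-303,-2 400,-306,1 403,-370,105 409,-394,142 416,-395,143 421,-410,166 428,-413,170 435,-410,162 458,-315,2 465,-318,5 474,-321,7
276 391,-311,1 399,-311,-1 407,-311,-2 408,-394,133 416,-391,127 424,-381,108 428,-410,155 435,-414,160 456,-324,6 464,-326,8 472,-328,9
278 390,-317,0 398,-321,4 406,-318,-1 409,-382,104 416,-387,110 423,-390,113 428,-409,145 434,-418,158 442,-411,144 463,-332,7 471,-334,8
280 389,-324,1 397,-325,0 403,-360,59 409,-378,88 416,-387,101 422,-396,114 428,-414,143 434,-421,153 441,-422,154 448,-420,149 471,-338,5
282 388,-331,2 395,-366,61 402,-366,59 409,-378,77 415,-397,109 421,-410,130 427,-421,147 433,-426,153 440,-426,151 447,-425,149 469,-347,9
284 388,-334,-2 394,-370,57 402,-370,56 409,-377,66 416,-384,75 421,-409,118 426,-427,147 432,-430,152 440,-430,149 460,-353,11 469,-352,8
286 387,-342,0 393,-376,57 401,-377,57 409,-377,56 416,-385,68 424,-380,56 426,-425,135 432,-431,143 451,-356,9 460,-356,6 467,-359,9
288 386,-3
[... 532 characters left out ...]
1,0 392,-378,9 399,-393,34 406,-393,33 414,-390,26 423,-386,16 431,-383,7 439,-385,9 447,-385,7 455,-385,5 464,-383,0
298 383,-376,-3 391,-379,0 398,-395,27 406,-393,21 414,-391,16 422,-389,10 430,-390,9 438,-389,5 446,-391,7 455,-387,-1 463,-390,1
300 383,-382,-2 390,-386,3 398,-396,19 406,-393,11 414,-392,6 422,-394,9 430,-394,6 438,-394,4 446,-392,0 454,-395,1 462,-396,2
302 382,-388,-3 390,-391,1 398,-395,7 405,-395,5 413,-398,8 421,-400,9 429,-396,0 437,-396,-2 445,-399,0 453,-399,0 461,-402,1
304 381,-393,-3 389,-397,1 397,-397,-1 405,-404,9 412,-403,6 421,-400,0 429,-401,-2 436,-403,0 444,-403,-1 363,-907,992 460,-407,0
top table z -0.9676941897787873
side table z -0.06278869598145606
```

```bash
python3 - <<'E'
from h import *
np.set_printoptions(precision=1,suppress=True)
s0=np.load('s0.npz')
for k,n in(('da','top'),('db','side')):
    C=cloud(n,s0[k]); m=sel(C,(180,370),(520,710),(100,420)); P=C[m]
    print(n,len(P),'tcp px',proj(n,[273.9,616.9,192.8]))
    for z in range(100,420,20):
        Q=P[(P[:,2]>=z)&(P[:,2]<z+20)]
        if len(Q)>3: print(z,len(Q),Q.min(0),Q.max(0),Q.mean(0))
a=s0['a'];b=s0['b']
save('g0.png',np.hstack([cv2.resize(a[240:320,0:110],(440,320)),cv2.resize(b[40:140,40:140],(320,320))]))
E
```

```text
top 1015 tcp px [ 78.2 271.3]
240 41 [243.4 562.6 240.5] [299.4 659.9 259.9] [276.9 619.9 253. ]
260 30 [252.  563.  260.8] [300.4 657.3 279.5] [276.7 611.  268.8]
280 48 [231.5 546.1 281.5] [309.9 680.4 299.4] [259.5 575.8 295.1]
300 118 [230.  545.4 300. ] [310.7 679.1 319.8] [259.6 577.3 309.4]
320 140 [232.2 547.6 320.1] [309.4 676.1 339.8] [261.7 579.2 329.9]
340 152 [232.2 550.7 340. ] [307.5 672.7 360. ] [254.  574.8 347.2]
360 156 [234.7 578.  361.1] [307.8 612.9 379.9] [273.  588.1 371.3]
380 164 [235.7 576.8 380.2] [308.2 615.8 399.9] [274.3 588.1 390.4]
400 166 [237.7 578.8 400. ] [307.1 616.4 419.9] [274.  591.  404.6]
side 697 tcp px [242.4  48.3]
240 49 [247.  557.9 242.8] [305.3 661.6 259.9] [277.6 614.8 251.8]
260 60 [246.2 556.7 260.9] [306.  662.3 279.9] [274.7 606.5 270.2]
280 78 [235.3 541.  280.6] [314.6 676.1 299.7] [273.9 598.3 292.1]
300 114 [237.2 542.9 300.2] [315.9 676.6 319.9] [276.8 597.2 310.5]
320 133 [236.6 544.2 320.1] [314.7 676.  339.9] [274.4 590.9 330.4]
340 79 [240.8 548.6 340.6] [313.1 669.5 359.9] [264.3 578.6 348.1]
360 120 [240.6 573.5 360. ] [312.5 612.3 379.7] [278.3 586.3 370. ]
380 63 [239.5 570.2 380.2] [309.3 607.3 393.7] [273.  583.7 385.5]
```

View pics/g0.png

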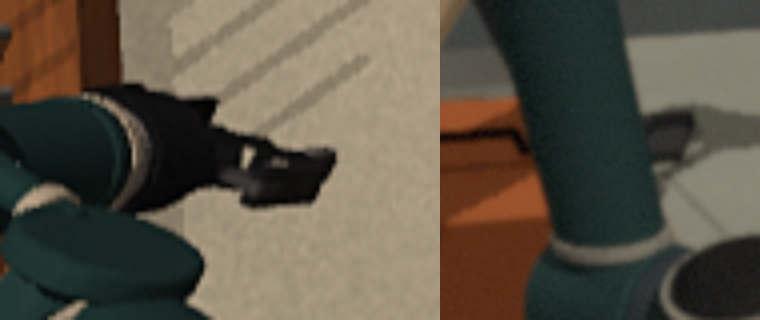

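The g0 crop shows the open gripper in the air at the start, and its lowest fingertip points sit at z ≈ 240. The TCP reading puts them at about 206. In the contact picture the shut tips rest on the block top (z ≈ 58) while the reading is 19.5. So the real tool tip is about 38 mm higher than reported, and I'll correct for that. I'll lift, open, and check xy as well.

```bash
python3 -m jog '[[1,0,0,0.25,0,0,0],[1,0,0,0.15,0,0,0],[1,0,0,0,0,0,0],[1,0,0,0,0,0,0],[1,0,0,0,0,0,0]]'
python3 - <<'E'
from h import *
np.set_printoptions(precision=1,suppress=True)
a,da=imaging.camera("top"); b,db=imaging.camera("side")
S=telemetry.read_state();t=S['tcp_pos'];print(t,S['grip_width'])
for D,n in((da,'top'),(db,'side')):
    C=cloud(n,D); m=sel(C,(t[0]-90,t[0]+90),(t[1]-90,t[1]+90),(75,260)); P=C[m]
    for z in range(80,260,15):
        Q=P[(P[:,2]>=z)&(P[:,2]<z+15)]
        if len(Q)>3:
            (c,wh,an)=cv2.minAreaRect(Q[:,:2].astype(np.float32)); print(n,z,len(Q),Q.min(0),Q.max(0),np.array(c),np.array(wh),round(an))
save('g2.png',np.hstack([cv2.resize(a[160:260,360:460],(400,400)),cv2.resize(b[220:320,270:370],(400,400))]))
E
```

```text
time_s: 5.12
tcp_pos: [414.2, -370.7, 76.1]
orientation: [-0.001, 0.982, 0.189, -0.001]
force: [0.3, -0.3, 0.0]
grip_width: 0.998
grasp_force: 0.0
[ 414.4 -370.9   76.3] 1.0010817542253538
top 185 17 [ 380.9 -343.7  185.6] [ 396.4 -298.4  198.4] [ 389.7 -321.5] [46.  8.] 72
top 200 6 [ 383.3 -347.9  200.2] [ 395.4 -299.8  208.8] [ 391.8 -324.2] [48.9  5.6] 75
top 215 6 [ 380.6 -336.6  216.3] [ 393.9 -323.3  227.4] [ 387.6 -329.7] [ 5.2 18.3] 32
top 230 9 [ 388.1 -338.8  230.1] [ 398.8 -332.8  243.1] [ 393.  -335.3] [11.2  3.7] 28
top 245 10 [ 375.9 -357.2  245.6] [ 400.7 -334.2  259.1] [ 386.7 -343.9] [33.8  4.8] 43
side 125 26 [ 389.  -424.8  126.9] [ 441.3 -328.4  139.3] [ 414.6 -375.3] [ 14.2 106.2] 22
side 140 30 [ 389.3 -426.   140.1] [ 433.6 -330.2  153.9] [ 411.5 -378.1] [  8.8 105.2] 20
side 155 7 [ 423.2 -423.4  156.5] [ 429.4 -415.8  169. ] [ 425.  -420.7] [4.3 9.6] 44
side 170 65 [ 378.5 -444.   171.1] [ 455.  -307.5  184.7] [ 406.7 -377.9] [ 23.8 149.6] 31
side 185 92 [ 378.9 -444.2  185.2] [ 455.1 -306.7  200. ] [ 417.1 -371.2] [ 33.8 147.8] 21
side 200 92 [ 403.9 -441.7  200.1] [ 453.  -387.4  214.7] [ 433.1 -409.9] [35.5 60.3] 28
side 215 140 [ 402.3 -441.2  215.2] [ 453.5 -386.7  230. ] [ 429.  -410.4] [37.7 60.1] 17
side 230 89 [ 385.1 -437.5  230. ] [ 451.  -389.   244.7] [ 422.2 -404.1] [34.7 72.8] 43
side 245 125 [ 379.9 -410.3  245.2] [ 453.9 -377.2  259.9] [ 416.8 -393.9] [32.8 74. ] 90
```

View pics/g2.png

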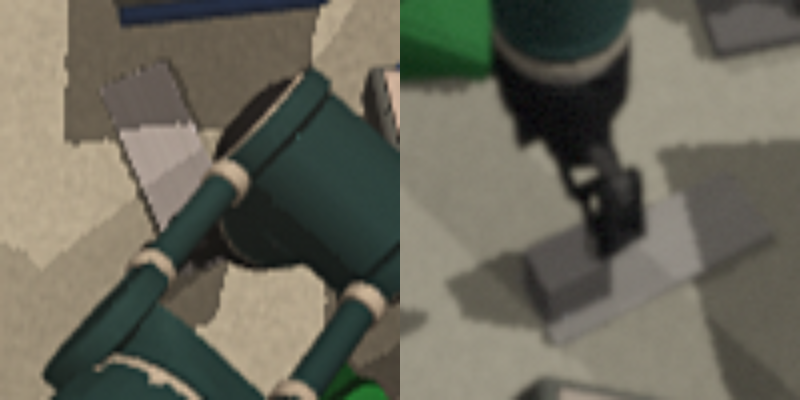

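The g2 crop shows the open fingers straddling the block line about 65 mm above it. Side-view xy agrees with the TCP, and the lowest finger points (z 127) confirm the +38 mm z offset.

```bash
python3 -m jog '[[1,0.013,-0.013,-0.3,0,0,0],[1,0,0,-0.2,0,0,0],[1,0,0,-0.16,0,0,0],[1,0,0,0,0,0,0],[-1,0,0,0,0,0,0],[-1,0,0,0,0,0,0],[-1,0,0,0,0,0,0],[-1,0,0,0,0,0,0]]'
```

```text
time_s: 6.22
tcp_pos: [417.4, -373.6, -20.0]
orientation: [0.0, 0.982, 0.189, 0.0]
force: [-1.2, 2.8, 6.2]
grip_width: 0.414
grasp_force: 62.3
```

```bash
python3 -m jog '[[-1,0,0,0.2,0,0,0],[-1,0,0,0.377,0,0,0],[-1,0,0,0.377,0,0,0],[-1,0,0,0.377,0,0,0],[-1,0.0985,0.368,0,0,0,-0.0077],[-1,0.0985,0.368,0,0,0,-0.0077],[-1,0.0985,0.368,0,0,0,-0.0077],[-1,0.0985,0.368,0,0,0,-0.0077],[-1,0.0985,0.368,0,0,0,-0.0077],[-1,0.0985,0.368,0,0,0,-0.0077],[-1,0,0,0,0,0,0],[-1,0,0,0,0,0,0]]'
python3 - <<'E'
from h import *
np.set_printoptions(precision=1,suppress=True)
a,da=imaging.camera("top"); b,db=imaging.camera("side")
S=telemetry.read_state();t=S['tcp_pos'];print(t,S['orientation'])
np.savez('s2.npz',a=a,da=da,b=b,db=db)
for D,n in((da,'top'),(db,'side')):
    C=cloud(n,D); m=sel(C,(t[0]+10,t[0]+180),(t[1]-50,t[1]+60),(140,230)); 
    m=cv2.morphologyEx(m.astype(np.uint8),cv2.MORPH_OPEN,np.ones((3,3)))
    c,l,st,ce=cv2.connectedComponentsWithStats(m); i=1+np.argmax(st[1:,4]); P=C[l==i]
    A=np.c_[P[:,:2]-P[:,:2].mean(0),np.ones(len(P))]; k=np.linalg.lstsq(A,P[:,2],rcond=None)[0]
    print(n,len(P),cv2.minAreaRect(P[:,:2].astype(np.float32)),'slopes',k*[100,100,1])
save('p2.png',np.hstack([cv2.resize(a[80:240,220:380],(400,400)),cv2.resize(b[80:240,280:440],(400,400))]))
E
```

```text
time_s: 7.72
tcp_pos: [504.7, -42.2, 177.3]
orientation: [0.0, 0.999, 0.045, -0.001]
force: [-0.4, -0.3, -5.6]
grip_width: 0.416
grasp_force: 62.9
[505.  -43.3 177.6] [ 0.  1.  0. -0.]
top 148 ((633.146240234375, -27.262577056884766), (58.26096725463867, 24.635820388793945), 89.14942932128906) slopes [ -5.    0.2 204.5]
side 658 ((580.5379638671875, -37.36623001098633), (137.16830444335938, 63.10076141357422), 5.556366920471191) slopes [ -2.8   1.3 205.4]
```

View pics/p2.png

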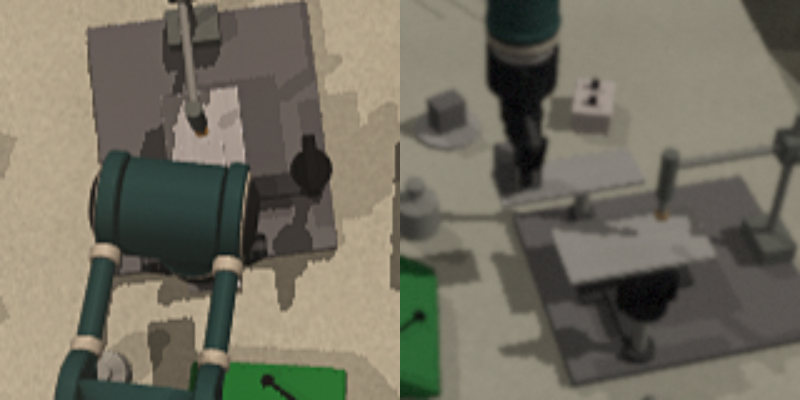

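The p2 crop shows the electrode held above and in front of the platform, plate forward, with the probe ahead at (665,215) in the right half. The plate is within 0.3° of the platform's yaw and sags by 3–5%. Next I lower it and slide it in.

```bash
python3 -m jog '[[-1,0,0,-0.3,0,0,0],[-1,0,0,-0.3,0,0,0],[-1,0,0,-0.153,0,0,0],[-1,0,0,0,0,0,0],[-1,0.167,0.018,0,0,0,0],[-1,0.167,0.018,0,0,0,0],[-1,0.167,0.018,0,0,0,0],[-1,0.166,0.02,0,0,0,0],[-1,0,0,0,0,0,0],[-1,0,0,0,0,0,0]]'
python3 - <<'E'
from h import *
np.set_printoptions(precision=1,suppress=True)
a,da=imaging.camera("top"); b,db=imaging.camera("side")
S=telemetry.read_state();print(S['tcp_pos'],S['force'])
C=cloud("side",db); m=sel(C,(560,780),(-100,60),(84,100)); m=cv2.morphologyEx(m.astype(np.uint8),cv2.MORPH_OPEN,np.ones((3,3)))
c,l,st,ce=cv2.connectedComponentsWithStats(m); i=1+np.argmax(st[1:,4]); P=C[l==i]
A=np.c_[P[:,:2]-P[:,:2].mean(0),np.ones(len(P))]; k=np.linalg.lstsq(A,P[:,2],rcond=None)[0]
print(len(P),cv2.minAreaRect(P[:,:2].astype(np.float32)),'slopes',k*[100,100,1],P.max(0))
E
```

```text
time_s: 9.07
tcp_pos: [605.9, -32.0, 66.3]
orientation: [0.0, 0.999, 0.044, 0.0]
force: [-0.8, 0.3, -5.0]
grip_width: 0.412
grasp_force: 62.9
[605.1 -31.8  65.7] [ 0.   0.1 -6.6]
571 ((664.86328125, -26.491962432861328), (169.67355346679688, 66.70542907714844), 6.565154075622559) slopes [-0.2  2.4 93.6] [750.5  13.4  99.9]
```

```bash
python3 -m jog '[[-1,0,0,-0.03,0,0,0],[-1,0,0,-0.03,0,0,0],[-1,0,0,-0.017,0,0,0],[-1,0,0,0,0,0,0],[-1,0,0,0,0,0,0]]'
```

```text
time_s: 9.8
tcp_pos: [605.4, -31.4, 55.0]
orientation: [0.0, 0.999, 0.045, -0.0]
force: [-5.5, 0.2, 2.9]
grip_width: 0.415
grasp_force: 63.9
```

```bash
python3 -m jog '[[1,0,0,0,0,0,0],[1,0,0,0,0,0,0],[1,0,0,0,0,0,0],[1,0,0,0.1,0,0,0],[1,0,0,0.3,0,0,0],[1,0,0,0.2,0,0,0],[1,0.025,-0.1,0,0,0,0.0294],[1,0.025,-0.1,0,0,0,0.0294],[1,0.025,-0.1,0,0,0,0.0294],[1,0.025,-0.1,0,0,0,0.0294],[1,0.025,-0.1,0,0,0,0.0294],[1,0.025,-0.1,0,0,0,0.0294]]'
python3 -m jog '[[1,0.025,-0.1,0,0,0,0.0294],[1,0.025,-0.1,0,0,0,0.0294],[1,0,-0.05,0,0,0,0.0294],[1,0,0,0,0,0,0.0294],[1,0,0,0,0,0,0.0294],[1,0,0,0,0,0,0.0294],[1,0,0,0,0,0,0.0294],[1,0,0,0,0,0,0.0294],[1,0,0,0,0,0,0.0294],[1,0,0,0,0,0,0.0294],[1,0,0,0,0,0,0.0294],[1,0,0,0,0,0,0]]'
python3 - <<'E'
from h import *
np.set_printoptions(precision=1,suppress=True)
a,da=imaging.camera("top"); b,db=imaging.camera("side")
np.savez('s3.npz',a=a,da=da,b=b,db=db)
S=telemetry.read_state();print(S['tcp_pos'],S['orientation'],S['joint_pos'])
for n,D in(("top",da),("side",db)):
    C=cloud(n,D)
    def R(nm,*bx):
        m=sel(C,*bx).astype(np.uint8); c,l,st,ce=cv2.connectedComponentsWithStats(m)
        if c<2: print(nm,'none');return
        i=1+np.argmax(st[1:,4]); P=C[l==i]; print(n,nm,len(P),cv2.minAreaRect(P[:,:2].astype(np.float32)),P.mean(0))
    R('block',(560,660),(-80,20),(126,140)); R('plate',(560,780),(-100,60),(79,91)); R('probe',(660,720),(-60,0),(98,125)); R('knob',(570,690),(-220,-120),(132,150))
    print(n,'plate_mid',[(o['pixel'],o['score']) for o in spotter.spot_point('plate_mid',n)[:2]],'tip',[(o['pixel'],o['score']) for o in spotter.spot_point('probe_tip',n)[:2]])
save('p3.png',np.hstack([cv2.resize(a[80:240,220:380],(400,400)),cv2.resize(b[100:220,310:430],(400,400))]))
E
```

```text
time_s: 11.3
tcp_pos: [628.9, -121.9, 145.2]
orientation: [0.001, 0.824, 0.566, 0.0]
force: [-0.1, -0.1, 0.5]
grip_width: 0.998
grasp_force: 0.0
time_s: 12.8
tcp_pos: [636.3, -158.9, 145.0]
orientation: [0.001, -0.043, 0.999, -0.0]
force: [0.6, 0.5, 0.7]
grip_width: 1.003
grasp_force: 0.0
[ 636.1 -158.9  144.6] [ 0. -0.  1. -0.] [-0.3  0.3  1.7  0.   1.2 -1.9]
top block 8 ((617.6735229492188, -13.995595932006836), (6.709527015686035, 9.371848106384277), 86.5116958618164) [617.1 -13.6 132.9]
top plate 364 ((677.34912109375, -18.08300018310547), (133.87179565429688, 60.1834716796875), 2.5427160263061523) [688.8 -14.8  82.8]
top probe 9 ((677.9757080078125, -22.986473083496094), (5.310307502746582, 12.965587615966797), 8.075101852416992) [678.  -23.4 116.7]
top knob 64 ((614.2427368164062, -158.73529052734375), (15.18160343170166, 35.793365478515625), 88.48916625976562) [ 614.8 -159.1  139.7]
top plate_mid [([430.0, 276.8], 0.76), ([298.5, 135.8], 0.55)] tip []
side block 159 ((604.6306762695312, -34.653541564941406), (49.18063735961914, 38.575382232666016), 5.9393839836120605) [604.  -35.7 132. ]
side plate 315 ((631.7154541015625, -30.179718017578125), (112.82418060302734, 63.059112548828125), 5.884041786193848) [642.4 -38.3  83.2]
probe none
side knob 132 ((637.6966552734375, -162.20632934570312), (70.77983093261719, 18.33695411682129), 4.344060897827148) [ 633.2 -164.3  139.9]
side plate_mid [([378.4, 168.2], 0.96), ([243.3, 317.2], 0.79)] tip [([370.1, 189.9], 0.45)]
```

View pics/p3.png

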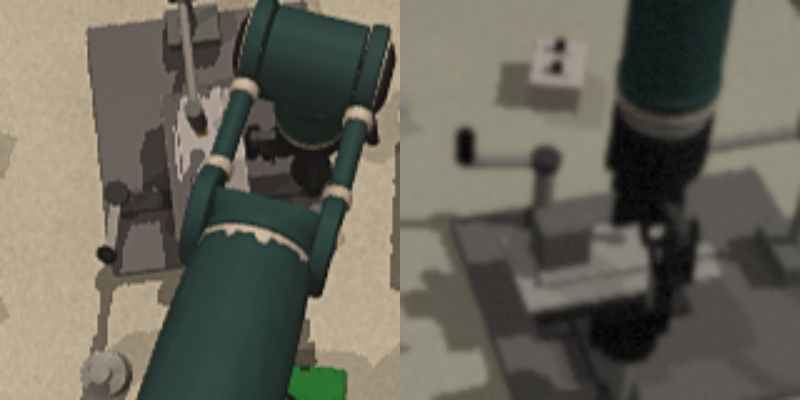

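The p3 crop shows the electrode lying on the platform with its block towards the robot. The gripper is over the knob, and the lock lever is at (115,225) in the left half. Computed plate_mid (689,−25) agrees with the probe axis (688.5,−25.5) to about 2 mm. Now I grip the knob.

```bash
python3 -m jog '[[1,0.007,-0.01,-0.25,0,0,0],[1,0,0,-0.217,0,0,0],[1,0,0,0,0,0,0],[-1,0,0,0,0,0,0],[-1,0,0,0,0,0,0],[-1,0,0,0,0,0,0],[-1,0,0,0,0,0,0],[-1,0,0,0,0,0,0]]'
```

```text
time_s: 14.1
tcp_pos: [637.5, -159.4, 75.2]
orientation: [0.001, -0.044, 0.999, 0.0]
force: [-1.0, 3.2, 5.8]
grip_width: 0.175
grasp_force: 59.8
```

```bash
python3 -m jog '[[-1,0,0,0,0,0,-0.01],[-1,0,0,0,0,0,-0.0294],[-1,0,0,0,0,0,-0.0294],[-1,0,0,0,0,0,-0.0294],[-1,0,0,0,0,0,-0.0294],[-1,0,0,0,0,0,-0.0294],[-1,0,0,0,0,0,-0.0294],[-1,0,0,0,0,0,-0.0294],[-1,0,0,0,0,0,-0.0294],[-1,0,0,0,0,0,-0.0194],[-1,0,0,0,0,0,0]]'
python3 - <<'E'
from h import *
np.set_printoptions(precision=2,suppress=True)
a,da=imaging.camera("top"); b,db=imaging.camera("side")
np.savez('s4.npz',a=a,da=da,b=b,db=db)
S=telemetry.read_state();print(S['tcp_pos'],S['orientation'],S['joint_pos'],S['force'],S['ft_torque'])
C=cloud("side",db); P=C[sel(C,(560,660),(-80,20),(115,165))]; print('block top side',np.percentile(P[:,2],[50,90]),len(P))
C=cloud("top",da); m=sel(C,(580,760),(-60,20),(88,105)); P=C[m]; print('plate top',len(P),np.median(P[:,2]))
print('needle spot',proj('top',[650,-390,80]),proj('side',[650,-390,80]))
s=np.load('s0.npz')
w=np.hstack([cv2.resize(x,(400,400),interpolation=cv2.INTER_CUBIC) for x in (a[100:170,375:460],b[230:330,365:450])]); save('n4.png',w)
E
```

```text
time_s: 15.48
tcp_pos: [635.0, -161.9, 75.1]
orientation: [-0.0, 0.709, 0.705, -0.002]
force: [-8.1, -1.7, 8.7]
grip_width: 0.173
grasp_force: 60.2
[ 635.04 -161.9    75.12] [-0.    0.71  0.71 -0.  ] [-0.29  0.32  1.76 -0.    1.07 -0.28] [-7.41 -3.06  8.62] [-0.39  1.32 -0.12]
block top side [144.24 149.35] 274
plate top 730 96.35172502554343
needle spot [417.38 141.24] [402.11 273.73]
```

View pics/n4.png

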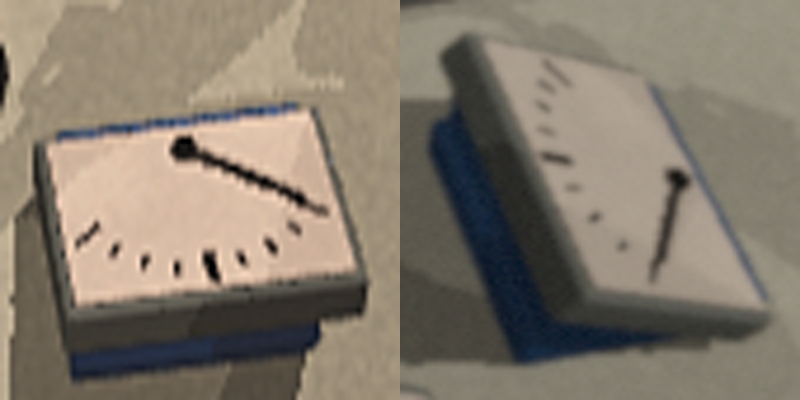

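The n4 crop shows the needle still at zero: hub (182,148), tip (322,210) and thick middle mark (210,265) in the left half. I'll add a needle tracker and turn in small steps.

```bash
cat > nd.py <<'E'
from h import *
def needle():
    a,da=imaging.camera("top")
    g=cv2.cvtColor(cv2.resize(a[100:170,375:460],(400,400),interpolation=cv2.INTER_CUBIC),cv2.COLOR_RGB2GRAY).astype(np.float32)
    th=np.radians(np.arange(0,170,.5)); r=np.arange(30,85,2)
    X=(182+np.outer(np.cos(th),r)).astype(np.float32); Y=(148+np.outer(np.sin(th),r)).astype(np.float32)
    v=cv2.remap(g,X,Y,cv2.INTER_LINEAR).mean(1); d=np.median(v)-v; i=d.argmax(); w=slice(max(0,i-8),i+9); dd=np.clip(d[w],0,None)
    A=(np.degrees(th[w])*dd).sum()/dd.sum()
    return A,np.interp(A,[23.9,35.8,47.7,61,76.5],[0,.225,.45,.675,.9]),d[i],da
if __name__=="__main__":
    A,q,c,da=needle(); S=telemetry.read_state(); o=S['orientation']
    C=cloud("top",da); P=C[sel(C,(580,760),(-60,20),(86,115))]
    print('img angle %.1f needle %.2f contrast %.0f'%(A,q,c),'yaw %.1f'%(np.degrees(2*np.arctan2(o[2],o[1]))-90),'plate z',np.median(P[:,2]),S['force'],S['ft_torque'],'t',S['time_s'])
E
python3 nd.py; python3 -m jog '[[-1,0,0,0,0,0,-0.0265],[-1,0,0,0,0,0,-0.0265],[-1,0,0,0,0,0,0]]'; python3 nd.py
```

```text
img angle 22.4 needle 0.00 contrast 174 yaw -0.2 plate z 95.52402975303774 [-7.92202595 -2.1835762   9.08173013] [-0.43043055  1.30978184 -0.1415345 ] t 15.625
time_s: 16.0
tcp_pos: [634.3, -161.7, 75.1]
orientation: [-0.001, 0.816, 0.578, -0.002]
force: [-10.0, -3.3, 10.6]
grip_width: 0.175
grasp_force: 60.4
img angle 22.1 needle 0.00 contrast 174 yaw -19.3 plate z 98.44853989169414 [-8.88150991 -2.19151487  9.76570433] [-0.32280869  1.60617951 -0.13512517] t 16.05
```

```bash
python3 -m jog '[[-1,0,0,0,0,0,-0.0177],[-1,0,0,0,0,0,-0.0177],[-1,0,0,0,0,0,0]]'; python3 nd.py; 
```

```text
time_s: 16.42
tcp_pos: [633.8, -161.5, 75.1]
orientation: [-0.001, 0.875, 0.484, -0.003]
force: [-10.6, -1.3, 10.8]
grip_width: 0.174
grasp_force: 60.5
img angle 22.1 needle 0.00 contrast 174 yaw -32.1 plate z 100.66979292193594 [-11.62935658  -2.44069598  11.84243774] [-0.24368748  1.84741795 -0.17489129] t 16.475
```

```bash
python3 -m jog '[[-1,0,0,0,0,0,-0.0088],[-1,0,0,0,0,0,-0.0088],[-1,0,0,0,0,0,0]]'; python3 nd.py; 
```

```text
time_s: 16.85
tcp_pos: [633.6, -161.3, 75.1]
orientation: [-0.001, 0.9, 0.435, -0.003]
force: [-11.9, -1.9, 12.2]
grip_width: 0.176
grasp_force: 60.6
img angle 22.4 needle 0.00 contrast 174 yaw -38.4 plate z 101.39360511430473 [-11.40171513  -1.74988003  12.65936   ] [-0.15604674  1.82100042  0.04576993] t 16.9
```

```bash
python3 -m jog '[[-1,0,0,0,0,0,-0.0265],[-1,0,0,0,0,0,0]]'; python3 nd.py; 
```

```text
time_s: 17.15
tcp_pos: [633.3, -161.1, 75.1]
orientation: [-0.001, 0.934, 0.358, -0.003]
force: [-11.6, -0.0, 13.2]
grip_width: 0.177
grasp_force: 60.7
img angle 22.4 needle 0.00 contrast 174 yaw -47.9 plate z 103.19136139306079 [-12.8284771   -0.03057065  12.27430866] [-0.04682888  2.04222854 -0.14473173] t 17.2
```

```bash
python3 -m jog '[[-1,0,0,0,0,0,-0.0177],[-1,0,0,0,0,0,0]]'; python3 nd.py; 
```

```text
time_s: 17.45
tcp_pos: [633.1, -160.9, 75.1]
orientation: [-0.001, 0.952, 0.306, -0.003]
force: [-12.7, 0.4, 12.7]
grip_width: 0.177
grasp_force: 60.8
img angle 23.5 needle 0.00 contrast 171 yaw -54.3 plate z 103.87496971463051 [-12.92814641   0.23861978  12.22237535] [ 0.04446677  2.06648818 -0.1652267 ] t 17.5
```

```bash
python3 -m jog '[[-1,0,0,0,0,0,-0.0177],[-1,0,0,0,0,0,0]]'; python3 nd.py; 
```

```text
time_s: 17.75
tcp_pos: [633.0, -160.6, 75.1]
orientation: [-0.001, 0.967, 0.253, -0.004]
force: [-13.4, 0.8, 12.2]
grip_width: 0.175
grasp_force: 60.8
img angle 36.0 needle 0.23 contrast 176 yaw -60.7 plate z 105.06975656547 [-13.56437872  -0.4616059   13.45160317] [ 0.10827399  2.14595497 -0.14773919] t 17.8
```

```bash
python3 -m jog '[[-1,0,0,0,0,0,-0.016],[-1,0,0,0,0,0,0]]'; python3 nd.py; python3 -m jog '[[1,0,0,0,0,0,0],[1,0,0,0,0,0,0],[1,0,0,0,0,0,0],[1,0,0,0.2,0,0,0],[1,0,0,0.3,0,0,0],[1,0,0,0,0,0,0]]'; python3 nd.py
```

```text
time_s: 18.05
tcp_pos: [632.9, -160.4, 75.1]
orientation: [-0.001, 0.979, 0.204, -0.004]
force: [-14.3, 1.0, 13.8]
grip_width: 0.177
grasp_force: 60.8
img angle 48.5 needle 0.46 contrast 187 yaw -66.4 plate z 105.77626808755775 [-14.50420351   0.84163185  14.50237542] [ 0.25218675  2.12845438 -0.12754132] t 18.1
time_s: 18.85
tcp_pos: [640.7, -161.3, 154.0]
orientation: [0.002, 0.979, 0.204, 0.004]
force: [-0.1, 0.1, 0.5]
grip_width: 1.001
grasp_force: 0.0
img angle 48.5 needle 0.46 contrast 186 yaw -66.4 plate z 106.00927068962197 [-0.32604444 -0.02691772  0.16439055] [-0.01322952  0.04025921 -0.00406291] t 18.9
```

```bash
python3 -m jog '[[1,-0.0476,0.1124,0,0,0,0.028],[1,-0.0476,0.1124,0,0,0,0.028],[1,-0.0476,0.1124,0,0,0,0.028],[1,-0.0476,0.1124,0,0,0,0.028],[1,-0.0476,0.1124,0,0,0,0.028],[1,-0.0476,0.1124,0,0,0,0.028],[1,-0.0476,0.1124,0,0,0,0.028],[1,-0.0476,0.1124,0,0,0,0.028],[1,-0.0476,0.1124,0,0,0,0.028],[1,-0.0476,0.1124,0,0,0,0.028],[1,-0.0476,0.1124,0,0,0,0.028],[1,-0.0476,0.1124,0,0,0,0.028]]'
python3 -m jog '[[1,-0.0476,0.1124,0,0,0,0.028],[1,-0.0476,0.1124,0,0,0,0.028],[1,-0.0476,0.1124,0,0,0,0.028],[1,0,0,0,0,0,0],[1,0,0,0,0,0,0]]'; python3 - <<'E'
from h import *
np.set_printoptions(precision=1,suppress=True)
b,db=imaging.camera("side"); C=cloud("side",db)
P=C[sel(C,(500,570),(60,130),(112,150))]
print(len(P),P.mean(0) if len(P) else '',cv2.minAreaRect(P[:,:2].astype(np.float32)) if len(P)>4 else '')
for t in('lock_pin','lock_pivot'): 
    for o in spotter.spot_point(t,"side")[:2]: print(t,o['pixel'],round(o['score'],2),atz("side",o['pixel'],120))
E
```

```text
time_s: 20.4
tcp_pos: [549.8, 42.5, 146.9]
orientation: [-0.001, 0.302, 0.953, -0.001]
force: [-0.4, 0.2, 0.1]
grip_width: 1.005
grasp_force: 0.0
time_s: 21.02
tcp_pos: [529.5, 92.2, 147.9]
orientation: [-0.001, 0.047, 0.999, -0.0]
force: [0.5, -0.3, -0.7]
grip_width: 0.998
grasp_force: 0.0
59 [533.8  88.9 128.8] ((535.9613037109375, 90.54366302490234), (18.890146255493164, 21.03588104248047), 24.289722442626953)
lock_pivot [351.6, 143.9] 0.62 [607.4  82.8 120. ]
```

```bash
python3 -m jog '[[1,0.03,0,-0.25,0,0,0],[1,0,0,-0.243,0,0,0],[1,0,0,0,0,0,0],[-1,0,0,0,0,0,0],[-1,0,0,0,0,0,0],[-1,0,0,0,0,0,0],[-1,0,0,0,0,0,0],[-1,0,0,0,0,0,0]]'
```

```text
time_s: 22.18
tcp_pos: [535.1, 92.7, 76.1]
orientation: [0.001, 0.045, 0.999, 0.0]
force: [-1.1, -0.1, 6.0]
grip_width: 0.21
grasp_force: 58.5
```

```bash
python3 -m jog '[[-1,0.0125,0.0723,0,0,0,-0.0219],[-1,0.0224,0.07,0,0,0,-0.0219],[-1,0.0318,0.0663,0,0,0,-0.0219],[-1,0.0406,0.0612,0,0,0,-0.0219],[-1,0.0487,0.0551,0,0,0,-0.0219],[-1,0.0557,0.0479,0,0,0,-0.0219],[-1,0.0618,0.0397,0,0,0,-0.0219],[-1,0.0667,0.0309,0,0,0,-0.0219],[-1,0,0,0,0,0,0],[-1,0,0,0,0,0,0]]'
```

```text
time_s: 23.42
tcp_pos: [583.9, 156.2, 76.0]
orientation: [0.0, 0.561, 0.828, -0.003]
force: [-6.7, -9.0, 11.8]
grip_width: 0.209
grasp_force: 59.5
```

```bash
python3 -m jog '[[-1,0.025,0.0095,0,0,0,0],[-1,0,0,0,0,0,0],[-1,0,0,0,0,0,0]]'; python3 nd.py
```

```text
time_s: 23.8
tcp_pos: [583.8, 156.2, 75.7]
orientation: [-0.002, 0.561, 0.828, -0.006]
force: [-16.0, -14.0, 18.4]
grip_width: 0.212
grasp_force: 60.5
img angle 48.5 needle 0.46 contrast 175 yaw 21.8 plate z 105.82206884587144 [-18.14992792 -13.23653289  19.51824461] [-1.9828641   2.49593686  0.14527615] t 23.85
```

The lever is on its stop: I commanded 4 mm more, the pin didn't move and the force rose. Now I release, retract and verify.

```bash
python3 -m jog '[[1,0,0,0,0,0,0],[1,0,0,0,0,0,0],[1,0,0,0,0,0,0],[1,0,0,0.2,0,0,0],[1,0,0,0.3,0,0,0],[1,-0.1,0.3,0.2,0,0,0],[1,-0.1,0.3,0.2,0,0,0],[1,0,0.3,0,0,0,0],[1,0,0,0,0,0,0],[1,0,0,0,0,0,0]]'; python3 nd.py; python3 - <<'E'
from h import *
np.set_printoptions(precision=1,suppress=True)
a,da=imaging.camera("top"); b,db=imaging.camera("side")
for n,D in(("top",da),("side",db)):
    C=cloud(n,D)
    for nm,bx in dict(pin=((540,640),(120,200),(122,150)),block=((560,660),(-80,20),(150,165)),plate=((560,780),(-100,60),(102,113))).items():
        m=sel(C,*bx).astype(np.uint8); c,l,st,ce=cv2.connectedComponentsWithStats(m)
        if c<2: print(nm,'none');continue
        i=1+np.argmax(st[1:,4]); P=C[l==i]; print(n,nm,len(P),cv2.minAreaRect(P[:,:2].astype(np.float32)),P.mean(0))
w=np.hstack([cv2.resize(x,(400,400),interpolation=cv2.INTER_CUBIC) for x in (a[80:200,230:350],b[100:220,310:430])]); save('end.png',w)
E
```

```text
time_s: 25.1
tcp_pos: [558.7, 295.3, 209.0]
orientation: [-0.0, 0.561, 0.828, -0.001]
force: [1.4, -0.8, 0.2]
grip_width: 1.001
grasp_force: 0.0
img angle 48.5 needle 0.46 contrast 180 yaw 21.7 plate z 105.84826129505277 [ 0.33284606  0.01622547 -0.53946358] [-0.01936941  0.05498261  0.00634808] t 25.15
top pin 40 ((578.3893432617188, 159.56301879882812), (17.01534652709961, 18.198652267456055), 23.67776107788086) [577.5 159.1 135.3]
top block 199 ((599.2474975585938, -30.295944213867188), (50.344608306884766, 36.14016342163086), 6.581830024719238) [598.3 -30.4 157.4]
top plate 706 ((652.9237060546875, -28.72210693359375), (184.55783081054688, 88.81414794921875), 1.1108659505844116) [662.9 -24.5 107.4]
side pin 37 ((583.280029296875, 155.42794799804688), (17.733463287353516, 17.098838806152344), 83.3657455444336) [583.5 153.8 132.3]
side block 167 ((604.0689086914062, -33.582420349121094), (50.4105224609375, 37.652587890625), 7.973219871520996) [604.  -36.3 157.4]
side plate 616 ((664.8533325195312, -23.156715393066406), (171.8061981201172, 89.40943908691406), 4.7643842697143555) [677.2 -32.6 108.1]
```

View pics/end.png

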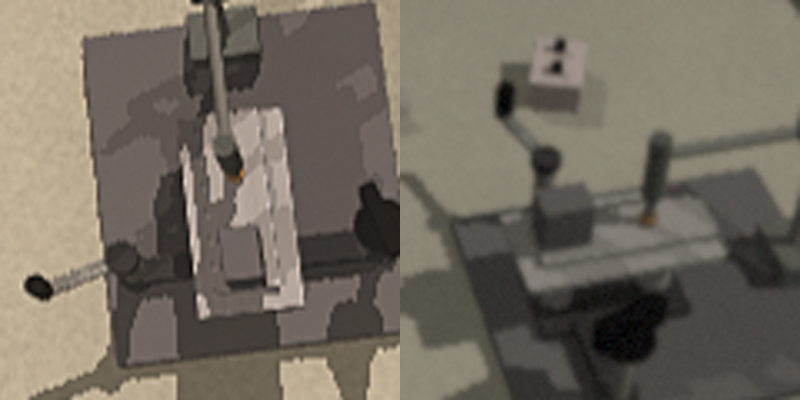

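The final picture shows the plate squarely under the probe tip ((237,175) left half, (648,220) right half). The block is at the robot's end, the lever is swung out to the left at (38,287), and the needle reads about 0.46.

```bash
python3 -c "
from bench import ticket; print(ticket.close_job())"
```

```text
the job is handed in; nothing more can be done
None
```

The job is handed in after about 25 s: the grey rectangular electrode is on the jack and centred under the probe to within about 2 mm, the needle holds at about 0.46 rad (middle mark 0.9), and the lock lever is on its stop.

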